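# Slide the log book out over the desk edge, level with the catalogue

## Robot

A 7-joint arm with a two-finger parallel gripper is mounted at the origin on a cart in front of the work surface, level with it; the furniture and walls round the work are solid. World frame = base frame: x ahead of the robot, y to its left, z up, the work surface at z = 0. Lengths are in m, angles in rad, forces in N, time in s.
With the tool pointing down it reaches from about 0.35 to 0.9 m from the base axis. Payload 8.1 kg.
Tool frame: the origin (TCP) lies between the finger pads; the fingertips stand ahead of it and the grasp point (between the pads) is the TCP (arm.nose_length is the z of the fingertips in the tool frame, in m); z points along the fingers, y is the line along which they close (so a half turn about z gives the same grasp; the last joint's range is limited). The gripper opens to 92 mm and grips with 3 to 60 N. Pads are 19 mm wide; open, the fingers measure 130 mm over their backs; the gripper's body (75 mm by 190 mm) begins 47 mm behind the grasp point.
Start: joints at [1.076, 0.434, 0.025, 1.573, -0.012, 1.134, -0.075], TCP at [0.239, -0.578, 0.246] pointing down, gripper open.
Joint ranges: [-2.62, 2.62], [-0.44, 2.09], [-1.27, 1.32], [0.08, 2.57], [-1.32, 4.46], [0.12, 2], [-2.74, 2.74]. Speed limits (rad/s): [2.22, 2.22, 3.01, 3.01, 3.14, 3.14, 3.14].

## Interface

Orientations are given as a rotation vector (axis times angle).
In Python, from cell import sensors, optics, arm gives the robot as it stands.
- The arm moves only by the tool arm_command, never from a script. Its argument "deltas" is one flat list of numbers, 7 for each row, row after row: the turn, a rotation vector about the world's x, y, z as a fraction of full scale, then the shift along the world's x, y, z as a fraction of full scale, then the finger opening in mm, from 0 to 91.8. In form: [wx, wy, wz, dx, dy, dz, fingers, wx, wy, wz, dx, dy, dz, fingers, ...]. A call has 1 to 20 rows; each row is the pose to reach, as a shift and turn from the pose commanded when the call began; what a row does not reach only later rows make up. Full scale, the value 1, is 1 m for a shift and 90 degrees for a turn. A row lasts 1/10 s, in which the tool goes at most 50 mm and 8.59 degrees, less where a joint would pass 70% of its speed; a pose out of reach is approached as far as the arm can. A call with a number of a shift or a turn outside -1 to 1 is refused whole. A call with a gripper value outside its range is refused whole. The fingers move at their own pace and stop on an object; "force" is the grip in N (left out, the last holds). Time passes only in rows, so rows that repeat a pose let the fingers close. It gives the time, the measured TCP pose, the force, the opening and the grip force at its end, in the units of the state.
- sensors.observe(): the state, without advancing time (a new reading comes with each control period).
- optics.get_image(name): name is "scene" or "side" or "wrist"; returns the picture (480x640x3 uint8, blue, green, red); there is no depth.
- optics.calibration(name): a dict with "camera_matrix" (3x3 intrinsics, pixels), "D" ([k1, k2, p1, p2, k3] as OpenCV has them; the pictures are not rectified), "rvec" (rotation vector, rad) and "tvec" (3), from world to camera coordinates, as OpenCV has them. Camera axes: x right, y down, z forward; pixel columns grow to the right and rows downward; lengths in m; the calibration is good to about 2 mm. A picture is of the moment at which its call begins: read the wrist's pose just before it. calibration takes no time and is no camera call; for the wrist camera it gives the pose at the moment of the call.
- arm.sign_off(): hands the job in; it is judged then, once.
The state is a dict: "clock": time; "joints": joint angles; "dq": joint speeds; "joint_efforts": joint torques, N m; "position": TCP position; "ee_rot": TCP orientation; "force": force on the tool from outside, world axes, zero at the start; "ft_torque": the same for the moment, N m; "width": opening from 0.0 (shut) to 1.0 (fully open); "gripper_force": force on a finger pad.
Only numpy, scipy, OpenCV 4.12 (cv2) and the standard library are available. Lean on these libraries where they do the work, as an engineer would, in place of code of your own. Each camera call takes 0.05 s, during which the arm holds its last target. There are 200 camera calls.

## Task

Push the dark log book flat along the desk towards the robot until it sticks out over the front edge just as far as the larger grey catalogue beside it already does, with its front edge parallel to the desk edge. Only push or drag it with the fingers: do not pick it up, tip it or let it drop. Leave the catalogue and everything else where they are, and draw the fingers clear at the end.

Things in the scene. Friction and masses are not known exactly. Their poses are not given: they have to be found in the camera images.
- log_book: Dark blue-black hardback log book lying loose on the desk pad, 160 (its x) x 210 (its y) x 18 mm (z), about 0.4 kg (+-35 %). Origin: centre of its underside (within 1 mm). Its x axis points away from the robot, give or take the yaw at the start; its front edge is the -x side, its back edge is at x = +80 mm; the sides are at y = -106 and +104 mm.
- log_book_front (a point): Middle of the log book's front edge (the 210 mm edge nearest the robot), half-way up its thickness, 80 mm from the book's centre; axes as the book's.
- catalogue: Larger grey catalogue, lying flat and loose on the same desk pad to the left of the log book, 290 (x) x 210 (y) x 14 mm. It lies square to the desk (x axis along world x) with its front edge sticking out over the desk's front edge by 20 to 55 mm, differently each time; a red pen lies on it. Origin: centre of its underside. It must not be moved.
- catalogue_front (a point): Middle of the catalogue's front edge (nearest the robot), half-way up its thickness; its world x is the x that the log book's front edge must reach.
- desk_pad: Thin grey desk pad under both books, fixed, 280 (x) x 670 (y) x 3 mm, so that the log book's top is 21 mm above the worktop. Origin: centre of its underside. The pad's front edge, at x = -140 mm, is flush with the desk's front edge, which is straight and parallel to world y at about x = 0.388 m.
- pen_red: Pen, 139 x 15 mm, lying on the catalogue; origin under its middle. Bystander, to be left where it is.
- calculator: Pocket calculator, 138 (x) x 78 x 12 mm, to the right of the log book; origin at the centre of its underside. Bystander, to be left where it is.
- tape_masking: Roll of masking tape lying flat, 92 mm across, 25 mm high, behind the books; origin at the centre of its underside. Bystander, to be left where it is.
- steel_block: Grey steel block, 40 x 60 x 33 mm, behind the log book; origin at the centre of its underside. Bystander, to be left where it is.
- adaptor: Black mains adaptor, 85 (x) x 50 x 34 mm, behind the log book to the right; origin at the centre of its underside. Bystander, to be left where it is.
- wash_bottle: Upright bottle, 66 mm across, 202 mm high, at the back right; origin at the centre of its underside. Bystander, to be left where it is.

How it is judged:
By the outcome, as a careful person would: the job done as asked, in the order asked, and still so for the second after the job is handed in, with the robot touching nothing.
It also fails if it takes over 42 s, if anything falls off the work surface, if the arm or the gripper's body presses on something with over 40 N, if the wrist force passes 120 N, or if a joint passes its speed limit or range.

## Working session

There is one attempt and no reset: what is moved stays moved. The work goes in short steps, Python scripts to look and compute and a tool call to move; the robot and the scene stay as the last step left them, time stands still between calls to the robot, and variables do not carry over. Pictures are saved under pics/ and viewed, at most 10 in all, crops included, and the job is handed in when it is done.

Besides the shell and the picture viewer there is one more tool, called as a command line: name --argument value ..., lists and objects as JSON in quotes. arm_command: Moves the arm, as the interface text tells. Its arguments: {"type":"object","properties":{"deltas":{"type":"array","items":{"type":"number"}},"force":{"type":"number"}},"required":["deltas"]}

```bash
mkdir -p pics; ls; python3 - <<'E'
from cell import sensors, optics, arm
import cv2
s=sensors.observe(); print(s, arm.nose_length)
for n in ("scene","side"):
    cv2.imwrite(f"pics/{n}0.png",optics.get_image(n)); c=optics.calibration(n); print(n,c)
E
```

```text
pics
{'clock': 0.0, 'joints': array([ 1.07642191,  0.43525561,  0.02496208,  1.57410603, -0.01156389,
        1.13397566, -0.07511013]), 'dq': array([-0.00083128,  0.00085395,  0.00080688, -0.00062141, -0.0005074 ,
        0.00037012, -0.00132603]), 'joint_efforts': array([-6.44169504e-04, -6.67849374e+01,  9.84781981e-01, -3.14465439e+01,
       -6.04124274e-02,  4.27184394e-02,  1.36300810e-04]), 'position': array([ 0.23840437, -0.57722464,  0.2449211 ]), 'ee_rot': array([-3.08002999e+00, -6.11088063e-01,  7.53892429e-04]), 'force': array([-0.15899353, -0.79394508, -0.14443901]), 'ft_torque': array([ 0.02934487, -0.00364999,  0.00458882]), 'gripper_force': 0.0, 'width': 1.0013027480842451} 0.019
scene {'camera_matrix': array([[561.58476206,   0.        , 316.38871263],
       [  0.        , 561.58476206, 235.42993907],
       [  0.        ,   0.        ,   1.        ]]), 'D': array([-0.07330427,  0.        ,  0.        ,  0.        ,  0.        ]), 'rvec': array([ 0.79887621, -2.39059549,  1.28400429]), 'tvec': array([0.40729355, 0.25570677, 1.06007302])}
side {'camera_matrix': array([[588.93791389,   0.        , 315.2128008 ],
       [  0.        , 588.93791389, 239.99101675],
       [  0.        ,   0.        ,   1.        ]]), 'D': array([-0.1798114,  0.       ,  0.       ,  0.       ,  0.       ]), 'rvec': array([ 0.01904912, -2.86443206,  1.28051504]), 'tvec': array([0.54896818, 0.07798122, 1.22063178])}
```

View pics/scene0.png

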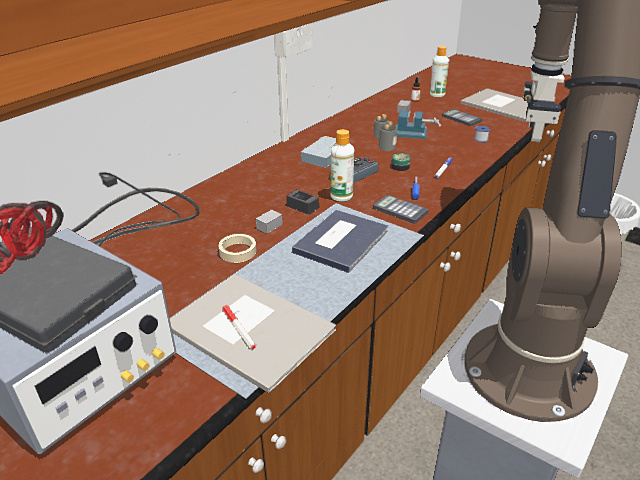

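View pics/side0.png

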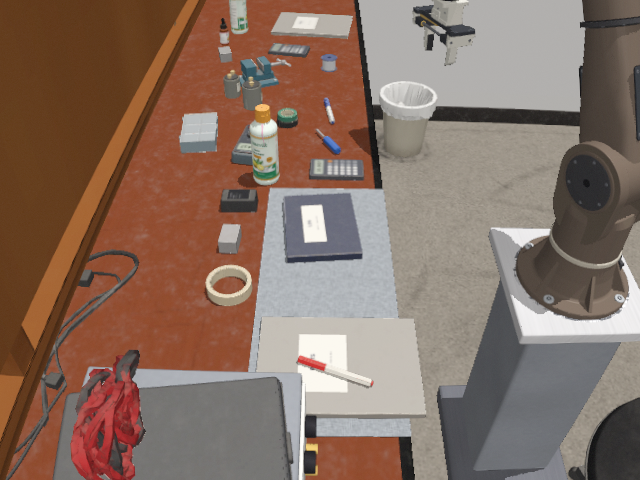

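The pictures show the log book with corners near side (284,196), (350,193), (361,257), (288,261), and the catalogue front from (416,319) to (425,413). I'll enlarge these areas to get better pixel positions.

```bash
cat > h.py <<'E'
import numpy as np, cv2
from cell import sensors, optics, arm
def w(name,px,z,cal=None):
    c=cal or optics.calibration(name)
    R=cv2.Rodrigues(c["rvec"])[0]; C=-R.T@c["tvec"]
    u=cv2.undistortPoints(np.array(px,float).reshape(-1,1,2),c["camera_matrix"],c["D"]).reshape(-1,2)
    d=np.c_[u,np.ones(len(u))]@R
    return C+d*((z-C[2])/d[:,2])[:,None]
def p(name,pts,cal=None):
    c=cal or optics.calibration(name)
    return cv2.projectPoints(np.array(pts,float),c["rvec"],c["tvec"],c["camera_matrix"],c["D"])[0].reshape(-1,2)
E
python3 - <<'E'
from h import *
print(w("side",[(284,196),(350,193),(361,257),(288,261)],.021).round(4))
print(w("side",[(416,319),(425,413),(262,317)],.017).round(4))
print(w("scene",[(337,208),(387,226),(349,268),(293,248)],.021).round(4))
print(w("scene",[(335,325),(270,386),(217,275)],.017).round(4))
print(w("side",[(219,225),(241,226),(219,247),(238,249),(222,189),(257,190),(221,208),(256,211)],.033).round(3))
a=cv2.imread("pics/side0.png")[180:300,210:370]; b=cv2.imread("pics/side0.png")[300:420,300:460]
s=cv2.imread("pics/scene0.png")
k=lambda i:cv2.resize(i,(800,600),interpolation=cv2.INTER_CUBIC)
cv2.imwrite("pics/a.png",k(a))
cv2.imwrite("pics/b.png",np.hstack([cv2.resize(b[:100,80:160],(400,500)),cv2.resize(s[310:410,260:340],(400,500))]))
E
```

```text
[[ 0.6259 -0.2407  0.021 ]
 [ 0.4694 -0.2547  0.021 ]
 [ 0.4533 -0.0335  0.021 ]
 [ 0.606  -0.0192  0.021 ]]
[[0.3552 0.133  0.017 ]
 [0.3617 0.3397 0.017 ]
 [0.6488 0.1313 0.017 ]]
[[ 0.6274 -0.2451  0.021 ]
 [ 0.4699 -0.2472  0.021 ]
 [ 0.446  -0.0389  0.021 ]
 [ 0.6024 -0.025   0.021 ]]
[[0.3614 0.1345 0.017 ]
 [0.3608 0.337  0.017 ]
 [0.6778 0.1598 0.017 ]]
[[ 0.763 -0.119  0.033]
 [ 0.714 -0.116  0.033]
 [ 0.753 -0.047  0.033]
 [ 0.712 -0.041  0.033]
 [ 0.774 -0.251  0.033]
 [ 0.69  -0.248  0.033]
 [ 0.767 -0.179  0.033]
 [ 0.685 -0.169  0.033]]
```

View pics/a.png

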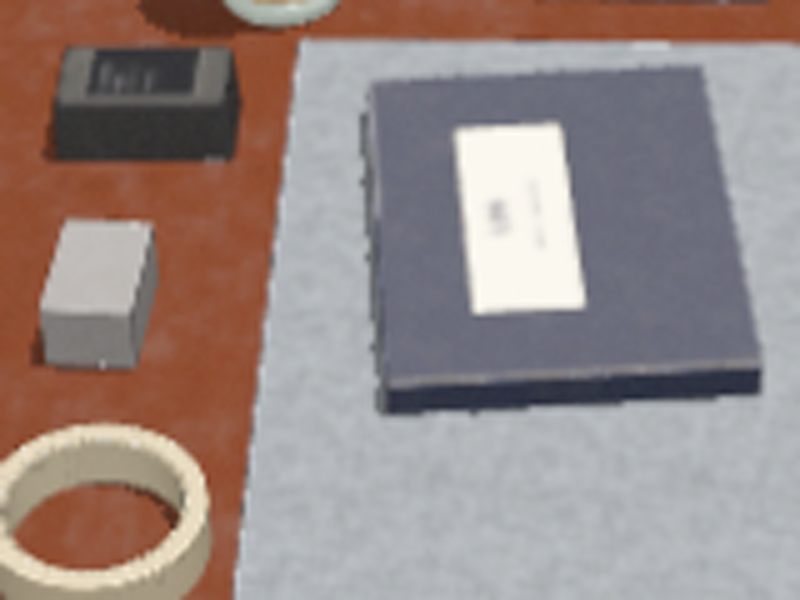

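View pics/b.png

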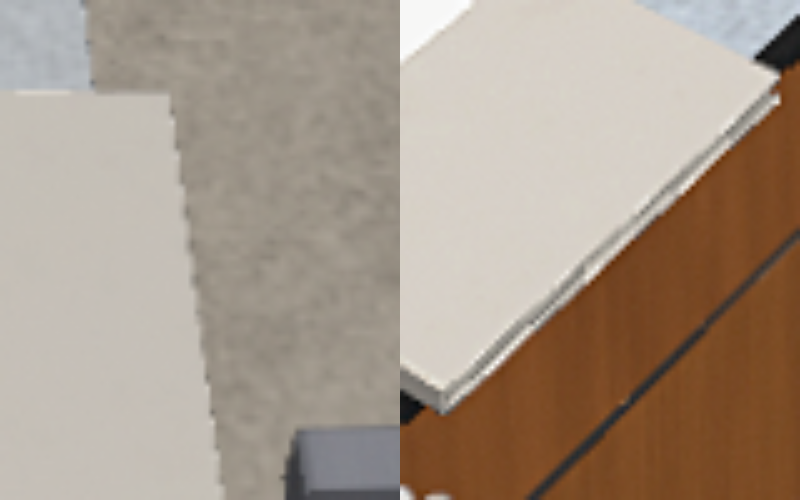

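The crops show the book's top corners in side pixels at (284.6,197), (350.4,193.6), (362,252) and (287.6,255.4). The catalogue's front edge runs through side (414,319) and (424,399.4), and through scene (335.6,324.6) and (268.6,387.6).

```bash
python3 - <<'E'
from h import *
print(w("side",[(284.6,197),(350.4,193.6),(362,252),(287.6,255.4)],.021).round(4))
print(w("side",[(414,319),(424,399.4)],.017).round(4),w("scene",[(335.6,324.6),(268.6,387.6)],.017).round(4))
print("bottle",w("side",[(252,179),(279,179),(265,184)],0).round(3),w("scene",[(330,196),(354,196),(342,201)],0).round(3))
E
```

```text
[[ 0.6243 -0.2368  0.021 ]
 [ 0.4685 -0.2523  0.021 ]
 [ 0.4505 -0.0489  0.021 ]
 [ 0.6076 -0.0362  0.021 ]]
[[0.359  0.133  0.017 ]
 [0.3605 0.3128 0.017 ]] [[0.3611 0.1328 0.017 ]
 [0.3604 0.3414 0.017 ]]
bottle [[ 0.713 -0.337 -0.   ]
 [ 0.644 -0.338  0.   ]
 [ 0.678 -0.316  0.   ]] [[ 0.704 -0.318  0.   ]
 [ 0.648 -0.359  0.   ]
 [ 0.659 -0.315  0.   ]]
```

arm_command --deltas '[0,0,-0.06,0.02,0.02,0.05,91.8,0,0,-0.249,0.411,0.438,0.05,91.8,0,0,-0.249,0.411,0.438,0.05,91.8,0,0,-0.249,0.411,0.438,0.05,91.8,0,0,-0.249,0.411,0.438,0.05,91.8,0,0,-0.249,0.411,0.438,0.05,91.8,0,0,-0.249,0.411,0.438,0.05,91.8,0,0,-0.249,0.411,0.438,0.05,91.8,0,0,-0.249,0.411,0.438,0.05,91.8,0,0,-0.249,0.411,0.438,0.05,91.8,0,0,-0.249,0.411,0.438,0.05,91.8,0,0,-0.249,0.411,0.438,0.05,91.8,0,0,-0.249,0.411,0.438,0.05,91.8,0,0,-0.249,0.411,0.438,0.05,91.8,0,0,-0.249,0.411,0.438,0.05,91.8,0,0,-0.249,0.411,0.438,0.05,91.8,0,0,-0.249,0.411,0.438,0.05,91.8]'

```text
clock: 1.8
position: [0.6488, -0.1414, 0.2959]
ee_rot: [3.141, -0.003, -0.0]
force: [0.4, 0.3, 0.4]
width: 1.0
gripper_force: 0.0
```

```bash
python3 - <<'E'
from h import *
from scipy.spatial.transform import Rotation as R
s=sensors.observe(); print(s["clock"],s["position"],R.from_rotvec(s["ee_rot"]).as_matrix().round(4),s["joints"].round(2))
cv2.imwrite("pics/w1.png",optics.get_image("wrist")); print(optics.calibration("wrist"))
E
```

```text
1.8 [ 0.64882587 -0.1414445   0.29587137] [[ 1.0e+00 -1.9e-03 -3.0e-04]
 [-1.9e-03 -1.0e+00 -8.0e-04]
 [-3.0e-04  8.0e-04 -1.0e+00]] [ 0.19  0.47 -0.08  1.39  0.04  1.28 -1.47]
{'camera_matrix': array([[356.28070311,   0.        , 322.49363438],
       [  0.        , 356.28070311, 237.17467355],
       [  0.        ,   0.        ,   1.        ]]), 'D': array([-0.00023504,  0.        ,  0.        ,  0.        ,  0.        ]), 'rvec': array([-2.05781571,  2.05884769,  0.31351887]), 'tvec': array([-0.14122425,  0.56658268,  0.6326954 ])}
```

View pics/w1.png

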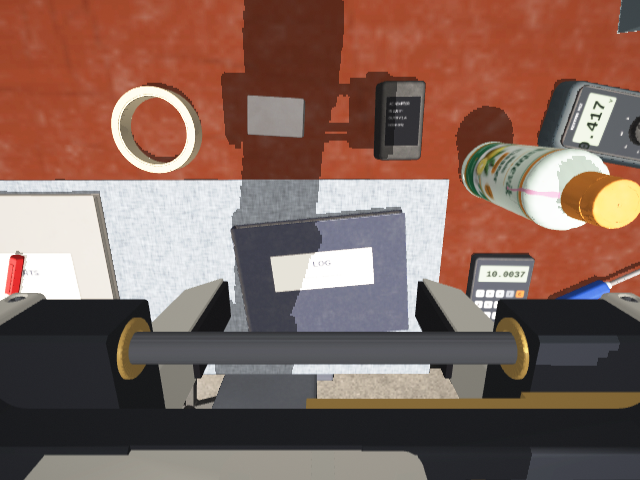

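The wrist view shows the book's back edge from (233,228) to (403,208), with the steel block and adaptor clear behind it. The catalogue is at the left.

```bash
python3 - <<'E'
from h import *
print(w("wrist",[(233,228),(403,209)],.021).round(4), w("wrist",[(248,137),(303,137),(376,159),(420,158)],.033).round(4))
c=optics.calibration("wrist");print(-cv2.Rodrigues(c["rvec"])[0].T@c["tvec"])
E
```

```text
[[ 0.6117 -0.0334  0.021 ]
 [ 0.6351 -0.2372  0.021 ]] [[ 0.7179 -0.0606  0.033 ]
 [ 0.7179 -0.1203  0.033 ]
 [ 0.6944 -0.2007  0.033 ]
 [ 0.6954 -0.2493  0.033 ]]
[ 0.72934393 -0.1413648   0.43512885]
```

arm_command --deltas '[0,0,0,0.008,0,-0.05,91.8,0,0,0,0.008,0,-0.1,91.8,0,0,0,0.008,0,-0.15,91.8,0,0,0,0.008,0,-0.2,91.8,0,0,0,0.008,0,-0.23,91.8,0,0,0,0.008,0,-0.25,91.8,0,0,0,0.008,0,-0.26,91.8,0,0,0,0.008,0,-0.267,91.8,0,0,0,0.008,0,-0.267,91.8]'

```text
clock: 2.75
position: [0.6577, -0.14, 0.0289]
ee_rot: [3.141, 0.0, 0.0]
force: [-0.1, -0.2, 0.1]
width: 1.0
gripper_force: 0.0
```

arm_command --deltas '[0,0,0,-0.006,0,0,91.8,0,0,0,-0.012,0,0,91.8,0,0,0,-0.016,0,0,91.8,0,0,0,-0.02,0,0,91.8,0,0,0,-0.024,0,0,91.8,0,0,0,-0.028,0,0,91.8,0,0,0,-0.032,0,0,91.8,0,0,0,-0.036,0,0,91.8,0,0,0,-0.04,0,0,91.8,0,0,0,-0.045,0,0,91.8,0,0,0,-0.05,0,0,91.8,0,0,0,-0.055,0,0,91.8,0,0,0,-0.06,0,0,91.8,0,0,0,-0.065,0,0,91.8,0,0,0,-0.07,0,0,91.8,0,0,0,-0.075,0,0,91.8,0,0,0,-0.08,0,0,91.8,0,0,0,-0.085,0,0,91.8,0,0,0,-0.09,0,0,91.8,0,0,0,-0.09,0,0,91.8]'

```text
clock: 4.75
position: [0.5665, -0.1397, 0.0286]
ee_rot: [3.142, 0.001, -0.002]
force: [-0.2, -0.5, -0.4]
width: 0.999
gripper_force: 0.0
```

```bash
python3 - <<'E'
from h import *
s=sensors.observe(); print(s["position"],s["force"])
a=optics.get_image("side"); cv2.imwrite("pics/s2f.png",a)
cv2.imwrite("pics/s2.png",cv2.resize(a[180:420,240:440],None,fx=2.5,fy=2.5,interpolation=cv2.INTER_CUBIC))
E
```

```text
[ 0.56649861 -0.13974811  0.02861718] [-0.24624066 -0.47484768 -0.44578188]
```

View pics/s2.png

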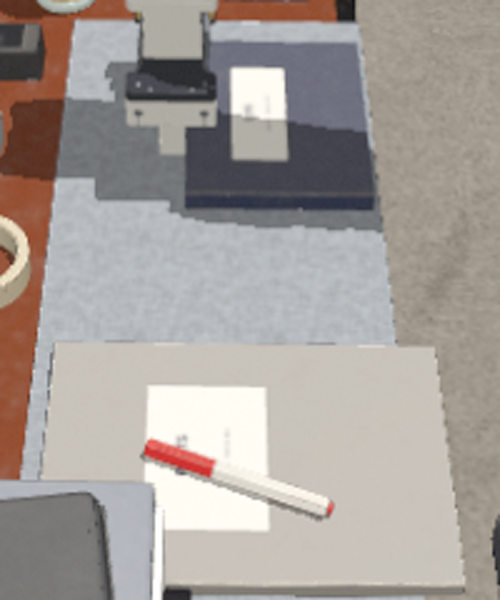

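The book now lies square against both fingers. Its front corners are at about side (383.6,197.2) and (390,256.8), just short of the desk edge.

```bash
python3 - <<'E'
from h import *
print(w("side",[(383.6,197.2),(390,256.8)],.021).round(4),w("side",[(414,319.2),(424,399.4)],.017).round(4))
E
```

```text
[[ 0.3903 -0.2397  0.021 ]
 [ 0.392  -0.0348  0.021 ]] [[0.3591 0.1335 0.017 ]
 [0.3605 0.3128 0.017 ]]
```

arm_command --deltas '[0,0,0,-0.004,0,0,91.8,0,0,0,-0.008,0,0,91.8,0,0,0,-0.012,0,0,91.8,0,0,0,-0.016,0,0,91.8,0,0,0,-0.02,0,0,91.8,0,0,0,-0.022,0,0,91.8,0,0,0,-0.024,0,0,91.8,0,0,0,-0.025,0,0,91.8,0,0,0,-0.025,0,0,91.8]'

```text
clock: 5.7
position: [0.5424, -0.1397, 0.0287]
ee_rot: [3.142, 0.001, -0.001]
force: [-0.3, -0.3, -0.5]
width: 1.001
gripper_force: 0.0
```

```bash
python3 - <<'E'
from h import *
s=sensors.observe(); print(s["clock"],s["position"],s["ee_rot"],s["force"])
a=optics.get_image("side"); b=optics.get_image("scene"); cv2.imwrite("pics/s3f.png",a); cv2.imwrite("pics/c3f.png",b)
cv2.imwrite("pics/s3.png",np.hstack([cv2.resize(a[180:330,340:440],(400,600),interpolation=cv2.INTER_CUBIC),cv2.resize(b[220:370,310:410],(400,600),interpolation=cv2.INTER_CUBIC)]))
E
```

```text
5.7 [ 0.54236942 -0.13969639  0.02870799] [ 3.14157759e+00  7.16449861e-04 -6.56745696e-04] [-0.25889339 -0.31289141 -0.54957702]
```

View pics/s3.png

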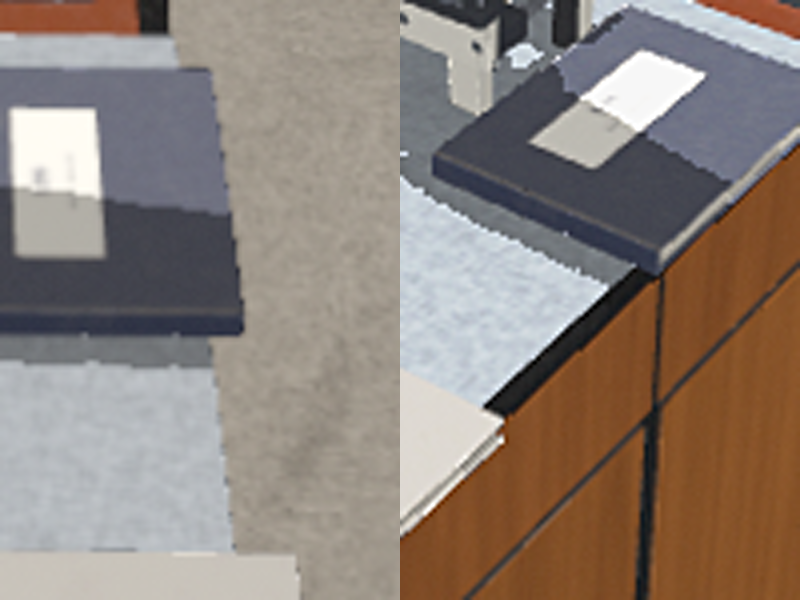

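The book overhangs square: its front edge is near side (393,197) to (400.5,258), and the catalogue corner is at (414,319). I'll do sub-pixel edge fits for the last millimetres.

```bash
cat > e.py <<'E'
from h import *
def edge(img,x0,y0,y1,z,name="side",half=6,n=60):
    """fit world-x edge: sample along world x around x0 at several y, strongest gradient"""
    g=cv2.GaussianBlur(cv2.cvtColor(img,cv2.COLOR_BGR2LAB),(0,0),0.8).astype(np.float32)
    ys=np.linspace(y0,y1,n); xs=np.arange(x0-.014,x0+.0141,.0005); P=[]
    for y in ys:
        q=p(name,[(x,y,z) for x in xs]).astype(np.float32)
        v=cv2.remap(g,q[:,0][None],q[:,1][None],cv2.INTER_LINEAR)[0]
        d=np.abs(np.gradient(v,axis=0)).sum(1); i=d.argmax()
        m=slice(max(i-5,0),i+6); P.append((xs[m]*d[m]).sum()/d[m].sum())
    P=np.array(P); k=np.abs(P-np.median(P))<.003
    f=np.polyfit(ys[k],P[k],1)
    return "x=%.4f slope=%.4f n=%d sd=%.4f"%(np.polyval(f,(y0+y1)/2),f[0],k.sum(),(P[k]-np.polyval(f,ys[k])).std())
def allof(side,bx):
    print("book",edge(side,bx,-.235,-.045,.021)); print("cat ",edge(side,.360,.145,.31,.017)); print("pad ",edge(side,.388,-.02,.12,.003))
E
python3 - <<'E'
from e import *
for n in("side","scene"):
    c=optics.calibration(n);print(n,(-cv2.Rodrigues(c["rvec"])[0].T@c["tvec"]).round(3))
for f,bx in(("pics/s2f.png",.391),("pics/s3f.png",.368)): allof(cv2.imread(f),bx)
E
```

```text
side [0.539 0.864 0.871]
scene [-0.133  0.835  0.8  ]
book x=0.3930 slope=-0.0075 n=55 sd=0.0008
cat  x=0.3603 slope=0.0019 n=60 sd=0.0005
pad  x=0.3867 slope=0.0028 n=59 sd=0.0007
book x=0.3694 slope=0.0034 n=60 sd=0.0006
cat  x=0.3603 slope=0.0024 n=60 sd=0.0005
pad  x=0.3866 slope=0.0047 n=60 sd=0.0007
```

arm_command --deltas '[0,0,0,-0.002,0,0,91.8,0,0,0,-0.004,0,0,91.8,0,0,0,-0.006,0,0,91.8,0,0,0,-0.007,0,0,91.8,0,0,0,-0.007,0,0,91.8]'

```text
clock: 6.3
position: [0.5353, -0.1397, 0.0287]
ee_rot: [3.142, 0.001, -0.001]
force: [0.0, 0.7, -0.5]
width: 0.999
gripper_force: 0.0
```

arm_command --deltas '[0,0,0,0.015,0,0,91.8,0,0,0,0.015,0,0.05,91.8,0,0,0,0.015,0,0.1,91.8,0,0,0,0.01,0.03,0.15,91.8,0,0,0,0,0.06,0.2,91.8,0,0,0,-0.04,0.1,0.23,91.8,0,0,0,-0.08,0.14,0.25,91.8,0,0,0,-0.1,0.18,0.27,91.8,0,0,0,-0.1,0.18,0.27,91.8,0,0,0,-0.1,0.18,0.27,91.8,0,0,0,-0.1,0.18,0.27,91.8]'

```text
clock: 7.4
position: [0.4355, 0.0405, 0.2991]
ee_rot: [3.141, 0.003, 0.002]
force: [0.1, -0.4, -1.0]
width: 0.998
gripper_force: 0.0
```

```bash
python3 - <<'E'
from e import *
s=sensors.observe(); print(s["clock"],s["position"])
c=optics.calibration("wrist"); print(-cv2.Rodrigues(c["rvec"])[0].T@c["tvec"])
cv2.imwrite("pics/w2.png",optics.get_image("wrist"))
i=optics.get_image("side"); cv2.imwrite("pics/s4f.png",i); allof(i,.362)
i0=cv2.imread("pics/side0.png")
for a,b in((-.26,.12),(-.26,-.16),(-.15,-.04),(0,.12)): print("pad0",a,b,edge(i0,.388,a,b,.003))
E
```

```text
7.4 [0.43546806 0.04047564 0.29911254]
[0.5157319  0.04062308 0.43837359]
book x=0.3619 slope=0.0004 n=60 sd=0.0006
cat  x=0.3603 slope=0.0025 n=60 sd=0.0005
pad  x=0.3865 slope=0.0051 n=58 sd=0.0007
pad0 -0.26 0.12 x=0.3861 slope=0.0035 n=60 sd=0.0008
pad0 -0.26 -0.16 x=0.3858 slope=-0.0089 n=60 sd=0.0008
pad0 -0.15 -0.04 x=0.3859 slope=0.0061 n=60 sd=0.0008
pad0 0 0.12 x=0.3866 slope=0.0030 n=60 sd=0.0008
```

View pics/w2.png

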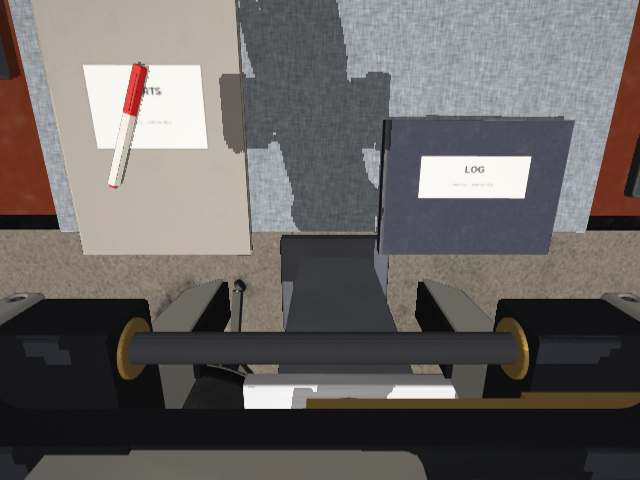

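The wrist view shows both front edges together: the catalogue's along row 255 (columns 84–250) and the book's along row 254 (columns 380–547).

```bash
python3 - <<'E'
from e import *
i=cv2.imread("pics/w2.png")
print("book",edge(i,.363,-.225,-.05,.021,"wrist")); print("cat",edge(i,.360,.15,.31,.017,"wrist"))
print("padL",edge(i,.388,.345,.37,.003,"wrist"),"padM",edge(i,.388,-.02,.02,.003,"wrist"),"padR",edge(i,.388,-.28,-.258,.003,"wrist"))
E
```

```text
book x=0.3639 slope=-0.0006 n=60 sd=0.0001
cat x=0.3621 slope=-0.0009 n=60 sd=0.0001
padL x=0.3878 slope=-0.0247 n=53 sd=0.0004 padM x=0.3840 slope=0.0008 n=60 sd=0.0001 padR x=0.3881 slope=-0.0064 n=60 sd=0.0001
```

arm_command --deltas '[0,0,0,0.04,-0.03,0,91.8,0,0,0,0.08,-0.06,0,91.8,0,0,0,0.115,-0.1,0,91.8,0,0,0,0.115,-0.14,0,91.8,0,0,0,0.115,-0.18,-0.02,91.8,0,0,0,0.115,-0.18,-0.07,91.8,0,0,0,0.115,-0.18,-0.12,91.8,0,0,0,0.115,-0.18,-0.17,91.8,0,0,0,0.115,-0.18,-0.22,91.8,0,0,0,0.115,-0.18,-0.255,91.8,0,0,0,0.115,-0.18,-0.27,91.8,0,0,0,0.115,-0.18,-0.27,91.8,0,0,0,0.11,-0.18,-0.27,91.8,0,0,0,0.106,-0.18,-0.27,91.8,0,0,0,0.103,-0.18,-0.27,91.8,0,0,0,0.101,-0.18,-0.27,91.8,0,0,0,0.099,-0.18,-0.27,91.8,0,0,0,0.098,-0.18,-0.27,91.8,0,0,0,0.098,-0.18,-0.27,91.8,0,0,0,0.098,-0.18,-0.27,91.8]'

```text
clock: 9.5
position: [0.5343, -0.1397, 0.0291]
ee_rot: [3.141, 0.001, 0.002]
force: [2.4, -0.3, 1.9]
width: 1.002
gripper_force: 1.0
```

arm_command --deltas '[0,0,0,0.015,0,0,91.8,0,0,0,0.015,0,0.05,91.8,0,0,0,0.015,0,0.1,91.8,0,0,0,0.01,0.03,0.15,91.8,0,0,0,0,0.06,0.2,91.8,0,0,0,-0.04,0.1,0.23,91.8,0,0,0,-0.08,0.14,0.25,91.8,0,0,0,-0.1,0.18,0.27,91.8,0,0,0,-0.1,0.18,0.27,91.8,0,0,0,-0.1,0.18,0.27,91.8,0,0,0,-0.1,0.18,0.27,91.8]'

```text
clock: 10.6
position: [0.4333, 0.0405, 0.2989]
ee_rot: [3.141, 0.003, 0.001]
force: [-0.2, -0.1, -1.0]
width: 1.001
gripper_force: 0.0
```

```bash
python3 - <<'E'
from e import *
print(sensors.observe()["clock"])
i=optics.get_image("wrist"); cv2.imwrite("pics/w3.png",i)
print("book",edge(i,.363,-.225,-.05,.021,"wrist")); print("cat",edge(i,.360,.15,.31,.017,"wrist"))
E
```

```text
10.6
book x=0.3631 slope=-0.0023 n=60 sd=0.0001
cat x=0.3623 slope=0.0015 n=60 sd=0.0004
```

arm_command --deltas '[0,0,0,0.04,-0.03,0,91.8,0,0,0,0.08,-0.06,0,91.8,0,0,0,0.115,-0.1,0,91.8,0,0,0,0.115,-0.14,0,91.8,0,0,0,0.115,-0.18,-0.02,91.8,0,0,0,0.115,-0.18,-0.07,91.8,0,0,0,0.115,-0.18,-0.12,91.8,0,0,0,0.115,-0.18,-0.17,91.8,0,0,0,0.115,-0.18,-0.22,91.8,0,0,0,0.115,-0.18,-0.255,91.8,0,0,0,0.115,-0.18,-0.27,91.8,0,0,0,0.115,-0.18,-0.27,91.8,0,0,0,0.11,-0.18,-0.27,91.8,0,0,0,0.106,-0.18,-0.27,91.8,0,0,0,0.103,-0.18,-0.27,91.8,0,0,0,0.101,-0.18,-0.27,91.8,0,0,0,0.1,-0.18,-0.27,91.8,0,0,0,0.099,-0.18,-0.27,91.8,0,0,0,0.099,-0.18,-0.27,91.8,0,0,0,0.099,-0.18,-0.27,91.8]'

```text
clock: 12.65
position: [0.5332, -0.1396, 0.029]
ee_rot: [3.141, 0.001, 0.002]
force: [2.5, -0.4, 1.2]
width: 0.997
gripper_force: 1.0
```

arm_command --deltas '[0,0,0,0.015,0,0,91.8,0,0,0,0.015,0,0.05,91.8,0,0,0,0.015,0,0.1,91.8,0,0,0,0.01,0.03,0.15,91.8,0,0,0,0,0.06,0.2,91.8,0,0,0,-0.04,0.1,0.23,91.8,0,0,0,-0.08,0.14,0.25,91.8,0,0,0,-0.1,0.18,0.27,91.8,0,0,0,-0.1,0.18,0.27,91.8,0,0,0,-0.1,0.18,0.27,91.8,0,0,0,-0.1,0.18,0.27,91.8,0,0,0,-0.1,0.18,0.27,91.8,0,0,0,-0.1,0.18,0.27,91.8]'

```text
clock: 13.95
position: [0.4327, 0.0392, 0.2979]
ee_rot: [3.141, -0.002, -0.003]
force: [-0.2, 0.6, -0.1]
width: 1.001
gripper_force: 0.0
```

```bash
python3 - <<'E'
from e import *
print(sensors.observe()["clock"])
i=optics.get_image("wrist"); cv2.imwrite("pics/w4.png",i)
print("book",edge(i,.363,-.225,-.05,.021,"wrist")); print("cat",edge(i,.360,.15,.31,.017,"wrist"))
i=optics.get_image("side"); allof(i,.362); cv2.imwrite("pics/s5.png",i)
E
```

```text
13.95
book x=0.3620 slope=0.0009 n=60 sd=0.0004
cat x=0.3618 slope=0.0022 n=60 sd=0.0001
book x=0.3600 slope=-0.0006 n=60 sd=0.0006
cat  x=0.3603 slope=0.0022 n=60 sd=0.0005
pad  x=0.3864 slope=0.0047 n=58 sd=0.0007
```

View pics/w4.png

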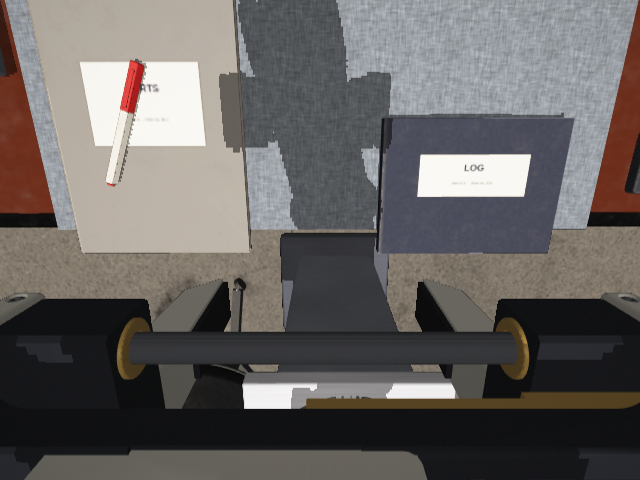

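The two front edges now line up along row 253, the book is parallel to the desk edge, and the gripper is about 0.28 m above everything. I'm handing in.

```bash
python3 -c "
from cell import arm; print(arm.sign_off())"
```

```text
the job is handed in; nothing more can be done
None
```

I pushed the log book flat until its front edge lines up with the catalogue's, within about 1 mm and parallel to the desk edge by the cameras. The fingers are clear, nothing else was touched, and I handed the job in at about 14 s; the sign-off returned no verdict.

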